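Weigh the fan module and pack it away

ROBOT

A 6-joint arm with a two-finger parallel gripper is mounted at the origin on the work surface. World frame = base frame: x ahead of the robot, y to its left, z up, the work surface at z = 0. Lengths are in m, angles in degrees, forces in N, time in s.
With the tool pointing down it reaches from about 0.4 to 0.825 m from the base axis. Payload 7 kg.
Tool frame: the origin (TCP) lies midway between the tips of the shut fingers; the grasp point (between the pads) lies 19 mm behind it; z points along the fingers, y is the line along which they close (so a half turn about z gives the same grasp; the last joint's range is limited). The gripper opens to 88 mm and grips with 3 to 60 N. Pads are 19 mm wide; open, the fingers measure 130 mm over their backs; the gripper's body (78 mm by 193 mm) begins 47 mm behind the grasp point.
Start: joints at [-50.415, 20.546, 0.682, 0, -70.136, -16.507], TCP at [0.265, -0.621, 0.227] pointing down, gripper open.
Joint ranges: [-176.03, 176.03], [-82.01, 121.73], [-58.28, 71.71], [-173.87, 95.51], [-174.79, -0.11], [-173.66, 173.66]. Speed limits (degrees/s): [136.94, 136.94, 172.46, 180, 180, 180].

INTERFACE

Orientations are given as [roll, pitch, yaw] about the fixed x, y, z axes, in that order (R = Rz(yaw) Ry(pitch) Rx(roll)).
In Python, from plant import telemetry, viewer, workorder gives the robot as it stands. The module is installed in compiled form; this text tells all that it offers.
- The arm moves only by the tool carry_out, never from a script. Its argument "rows" is a list of rows, each a list of 6 numbers: the shift along the tool's x, y, z in m, then the turn, a rotation vector about the tool's x, y, z in rad. In form: [[tx, ty, tz, ax, ay, az], ...]. A call has 1 to 8 rows; each row is the pose to reach, as a shift and turn from the pose commanded when the call began, along the tool's axes at that moment; what a row does not reach only later rows make up. A row lasts 1/8 s, in which the tool goes at most 62.5 mm and 10.7 degrees, less where a joint would pass 70% of its speed; a pose out of reach is approached as far as the arm can. A call with a gripper value outside its range is refused whole. "grip" is the gripper's target within -1 to 1 (fully open at 1, half-way at 0, shut at -1), set as the call begins (left out, the last holds). The fingers move at their own pace and stop on an object; the grip force is fixed at half the most. Time passes only in rows, so rows that repeat a pose let the fingers close. It gives the time, the measured TCP pose, the force, the opening and the grip force at its end, in the units of the state.
- telemetry.get_obs(): the state, without advancing time (a new reading comes with each control period).
- viewer.snapshot(name): name is "side" or "top"; returns the picture (480x640x3 uint8, red, green, blue); there is no depth.
- viewer.camera_info(name): a dict with "intrinsics" (3x3 intrinsics, pixels), "k1" (the pictures are not rectified: a ray, as slopes to the right and down, at radius r is drawn at 1 + k1 r^2 times it, then the intrinsics apply), "extrinsics" (4x4, takes a point from camera to world coordinates). Camera axes: x right, y down, z forward; pixel columns grow to the right and rows downward; lengths in m; the calibration is good to about 2 mm. A picture is of the moment at which its call begins. camera_info takes no time and is no camera call.
- workorder.close_job(): hands the job in; it is judged then, once.
The state is a dict: "clock": time; "joint_pos": joint angles; "qvel": joint speeds; "tau": joint torques, N m; "tool_pos": TCP position; "orientation": TCP orientation; "force": force on the tool from outside, world axes, zero at the start; "moment": the same for the moment, N m; "opening": finger opening in m; "gripper_force": force on a finger pad.
Only numpy, scipy, OpenCV 4.12 (cv2) and the standard library are available. Lean on these libraries where they do the work, as an engineer would, in place of code of your own. Each camera call takes 0.05 s, during which the arm holds its last target. There are 200 camera calls.

TASK

Hang the fan module by its handle on the hook of the spring scale, let go and wait until it hangs still so that its weight can be read. Then unhook it, stand it upright on the grey foam pad in the toolbox and shut the lid. Do not drop or tip over the module, and leave the other parts where they are.

Things in the scene. Friction and masses are not known exactly. Their poses are not given: they have to be found in the camera images.
- module_mid (a point): fan module, loose, 150 to 350 g: black cooling fan frame 38 (x) x 56 (y) x 56 (z) mm with a grey upright loop handle on top (10 mm thick in x, 46 mm wide in y, 40 mm high), 96 mm high in all. Gripped across the handle's 46 mm width from above, the fingers stay clear of the hook. Point half-way up, 48 mm above the underside; z up; alike when turned half round about z.
- module_eye (a point): centre of the opening through the module's handle: 69 mm above the module's underside, 27 mm below its top. The opening runs along x, is 30 mm wide (y) and 26 mm high, and the bar above it is 14 mm high. Axes as module_mid.
- saddle (a point): resting place on the scale's hook, on top of its level round bar (7 mm thick), moving with it; 200 mm above the table unloaded, nothing above. Bar along this frame's x: at +x 85 mm off is the column (50 mm wide, 270 mm high; 12 mm foot plate reaching under the hook); at -x the bar is level to 24 mm off, then turns up to its end about 34 mm off, 10 mm above the bar's top. z up.
- hook (a joint): how far the hook has dipped, m: 0 unloaded (upper stop), 0.07 at the lower stop. Spring of 70 N/m, lightly damped, with a small preload: the module dips it by about 15 to 45 mm and it bobs for a second or two.
- toolbox: yellow open-topped toolbox, fixed, 170 (x) x 260 (y) x 120 (z) mm, walls and floor 5 mm; a wall along x in the middle (y = 0) divides it into two bays of 160 x 122 mm. Origin at the centre of its underside, z up. The lid is hinged along the top of its +x side.
- lid (a joint): toolbox lid, rad: 0 shut, 1.85 wide open (leaning back on its stop, as at the start). Flat plate 8 mm thick, 170 mm from hinge to free edge, 260 mm wide; on the middle of its outer face a black bar handle 110 mm long, parallel to the hinge, 140 mm from it and standing 40 mm off the plate. Free hinge: brought past upright (under 1.4) it falls shut by itself.
- lid_hinge (a point): point on the lid's hinge line, in the middle of the box's width, at the rim, about 120 mm above the table
- pad: grey foam pad, fixed, 140 (x) x 110 (y) x 8 mm, on the floor of one of the two bays of the toolbox; origin at the centre of its underside, which is 5 mm above the table; axes as the toolbox's
- fan_mid (a point): bare black fan without handle, 38 x 56 x 56 mm, loose, a bystander; point at its centre
- heatsink_mid (a point): finned aluminium heatsink, 60 x 70 x 42 mm, loose, a bystander; point at its centre
- brick_mid (a point): black power adapter, 120 x 60 x 36 mm, loose, lying in the other bay of the toolbox, a bystander; point at its centre
- mug_mid (a point): white mug, 80 mm across and 90 mm high, loose, a bystander beyond the parts; point half-way up its axis
There are look-alikes about, which are no part of the job. Leave any blue or orange look-alike of the part that bears module_mid alone.

How it is judged (in metres and radians):
On the way, in this order (a step that is already met when the one before it is completed fails the run):
1. the module hangs by its handle on the hook, let go, and has come to rest (value of joint hook above 0.008 m and distance between module_eye and saddle below 0.035 m and contact force between the fingers and module below 0.1 N and velocity of joint hook between -0.012 and 0.012 m/s and linear speed of module below 0.04 m/s), for 0.6 s.
2. the module stands upright on the foam pad in the toolbox, let go (x of module_mid in the frame of pad between -0.066 and 0.066 m and y of module_mid in the frame of pad between -0.048 and 0.048 m and z of module_mid in the frame of pad below 0.062 m and angle between module_mid's own z axis and vertical below 0.15 rad and contact force between the fingers and module below 0.1 N), for 0.2 s.
At the end, for the whole second after the job is handed in: the module stands upright (within 0.15 rad) and at rest on the foam pad in its bay of the toolbox (centre within 66 mm along x and 48 mm along y of the pad's), and the lid is shut (within 0.06 rad) (x of module_mid in the frame of pad between -0.066 and 0.066 m and y of module_mid in the frame of pad between -0.048 and 0.048 m and z of module_mid in the frame of pad below 0.062 m and angle between module_mid's own z axis and vertical below 0.15 rad and linear speed of module below 0.03 m/s and value of joint lid below 0.06 rad); the robot touches nothing.
It fails at once if the bare fan, the heatsink, the power adapter or the mug is moved by more than 30 mm (distance of any of fan_mid, heatsink_mid, brick_mid, mug_mid from where it was at the start of the episode above 0.03 m).
It fails at once if the module is tipped over (more than 0.9 rad) (angle between module_mid's own z axis and vertical above 0.9 rad).
It fails at once if the module is dropped (moves faster than 0.75 m/s while not held: a fall of some 30 mm) (linear speed of module above 0.75 m/s and contact force between the fingers and module below 0.1 N).
It also fails if it takes over 72 s, if anything falls off the work surface, if the arm or the gripper's body presses on something with over 40 N, if the wrist force passes 120 N, or if a joint passes its speed limit or range.

## Working session

There is one attempt and no reset: what is moved stays moved. The work goes in short steps, Python scripts to look and compute and a tool call to move; the robot and the scene stay as the last step left them, time stands still between calls to the robot, and variables do not carry over. Pictures are saved under pics/ and viewed, at most 10 in all, crops included, and the job is handed in when it is done.

Besides the shell and the picture viewer there is one more tool, called after "Call:" as a command line: name --pt "numbers of a row" for each row, then --argument value for the rest. carry_out: Moves the arm, as the interface text tells. Its arguments: {"type":"object","properties":{"rows":{"type":"array"},"grip":{"type":"number"}},"required":["rows"]}

```bash
mkdir -p pics; cat > h.py <<'E'
import numpy as np, cv2
from scipy.spatial.transform import Rotation as R
from plant import telemetry, viewer, workorder
def snap(n,f):
    im=viewer.snapshot(n); cv2.imwrite('pics/'+f,im[:,:,::-1]); return im
def cam(n):
    c=viewer.camera_info(n); return np.array(c['intrinsics']),c['k1'],np.array(c['extrinsics'])
def ray(n,u,v):
    K,k,T=cam(n); s=np.array([(u-K[0,2])/K[0,0],(v-K[1,2])/K[1,1]]); p=s.copy()
    for _ in range(30): p=s/(1+k*(p@p))
    return T[:3,3],T[:3,:3]@np.array([*p,1])
def atz(n,u,v,z):
    o,d=ray(n,u,v); return o+d*(z-o[2])/d[2]
def tri(a,b):  # (u,v) top, (u,v) side
    o1,d1=ray('top',*a);o2,d2=ray('side',*b)
    s=np.linalg.lstsq(np.c_[d1,-d2],o2-o1,rcond=None)[0]
    p,q=o1+s[0]*d1,o2+s[1]*d2
    return (p+q)/2,np.linalg.norm(p-q)
def proj(n,P):
    K,k,T=cam(n); c=T[:3,:3].T@(np.array(P)-T[:3,3]); s=c[:2]/c[2]; s=s*(1+k*(s@s)); return K[:2,:2]@s+K[:2,2]
def tool(dw):  # world shift -> tool axes
    o=telemetry.get_obs(); return R.from_euler('xyz',o['orientation'],degrees=True).inv().apply(dw)
E
python3 - <<'E'
from h import *
for n in('top','side'): snap(n,n+'0.png'); print(viewer.camera_info(n))
print(telemetry.get_obs())
E
```

```text
{'intrinsics': array([[441.12825596,   0.        , 315.74441967],
       [  0.        , 441.12825596, 237.21494305],
       [  0.        ,   0.        ,   1.        ]]), 'k1': -0.009447516798533635, 'extrinsics': array([[-0.00290631, -0.99294006,  0.11858162,  0.52682005],
       [-0.99915499,  0.00774507,  0.0403649 , -0.02107891],
       [-0.04099835, -0.1183641 , -0.99212352,  0.94953733],
       [ 0.        ,  0.        ,  0.        ,  1.        ]])}
{'intrinsics': array([[506.44326182,   0.        , 320.04525297],
       [  0.        , 506.44326182, 240.86774597],
       [  0.        ,   0.        ,   1.        ]]), 'k1': -0.05333731858003576, 'extrinsics': array([[-0.998394  , -0.03124223,  0.04725818,  0.54717075],
       [-0.05479989,  0.74413506, -0.66577773,  0.73231761],
       [-0.01436609, -0.66729823, -0.74465206,  0.96034007],
       [ 0.        ,  0.        ,  0.        ,  1.        ]])}
{'clock': 0.1, 'joint_pos': array([-5.04146309e+01,  2.05854420e+01,  6.38943180e-01, -1.58631183e-02,
       -7.01369325e+01, -1.65066866e+01]), 'qvel': array([-0.09853207, -0.00891576,  0.24887705, -0.02901034, -0.01356615,
       -0.02217814]), 'tau': array([-1.14677619e-03, -5.84162092e+01,  2.93754226e+01,  7.01545671e+00,
        1.02279894e-02, -5.04412742e-05]), 'tool_pos': array([ 0.26438412, -0.62058876,  0.225743  ]), 'orientation': array([ 1.79915770e+02, -9.40836332e-03, -1.56926711e+02]), 'force': array([-0.22185509, -0.92027621, -0.31955995]), 'moment': array([ 0.00553434,  0.03237554, -0.00431152]), 'gripper_force': 0.0, 'opening': 0.08761002118077742}
```

View pics/top0.png

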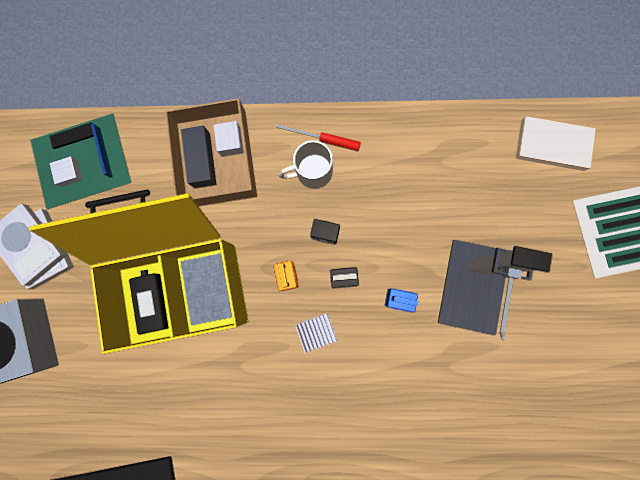

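View pics/side0.png

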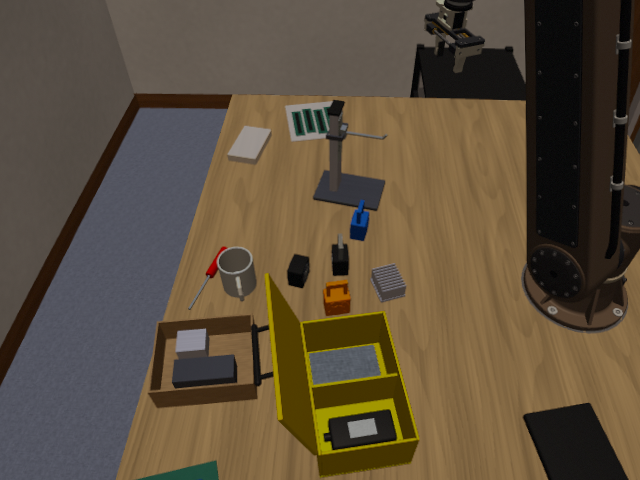

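The top view shows the module (black with a grey handle) at (344,277), the bare fan at (325,231), the scale hook from (512,275) to (503,338), and the pad at (206,288). In the side view the module is at (341,258), the hook at (350-385,135) and the pad at (345,365). I'll enlarge these next.

```bash
python3 - <<'E'
import cv2,numpy as np
t=cv2.imread('pics/top0.png');s=cv2.imread('pics/side0.png')
def c(im,u,v,w,h,k): return cv2.resize(im[v:v+h,u:u+w],None,fx=k,fy=k,interpolation=cv2.INTER_CUBIC)
A=c(t,310,250,80,60,5);B=c(s,310,220,80,60,5);C=c(t,475,240,80,110,400/80)[:, :];
C=c(t,470,235,100,112,2.67);D=c(s,310,90,100,75,4)
C=cv2.resize(t[235:347,470:620],(400,299))
out=np.vstack([np.hstack([A,B]),np.hstack([cv2.resize(C,(400,300)),D])])
cv2.imwrite('pics/z1.png',out)
E
```

```text
(no output)
```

View pics/z1.png

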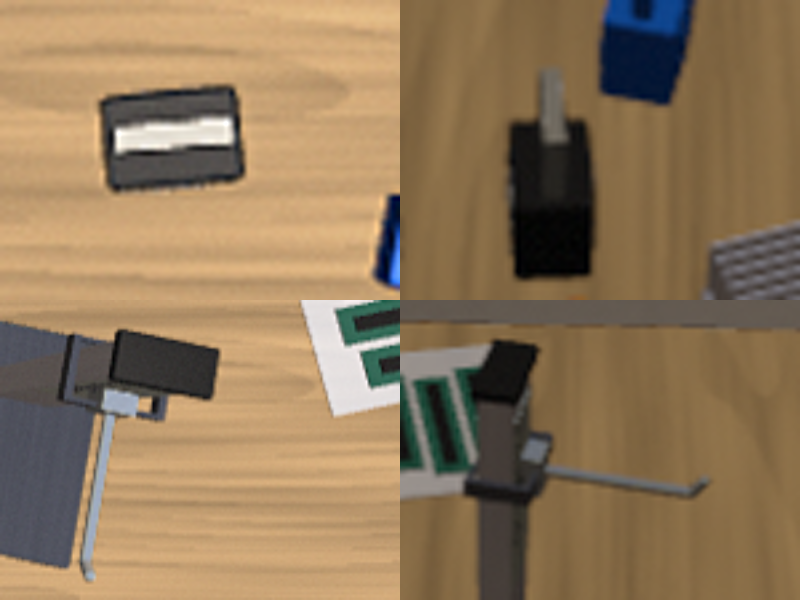

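```bash
python3 - <<'E'
from h import *
np.set_printoptions(precision=4,suppress=True)
print('handle top',atz('top',345,276.8,.096), 'ends',atz('top',333,277.6,.096),atz('top',357,276,.096))
c=[atz('top',310+u/5,250+v/5,.056) for u,v in((102,100),(237,88),(242,180),(110,190))]
print('frame',np.mean(c,0),[np.degrees(np.arctan2(*(q-p)[[1,0]])) for p,q in((c[0],c[1]),(c[3],c[2]),(c[0],c[3]),(c[1],c[2]))])
print('handle tri',tri((345,276.8),(340.2,235)))
for n,a,b in(('bar0',(511.2,277.9),(346.2,132.5)),('bend',(503,332),(382.5,137.75)),('tip',(503.7,338),(386.3,135.5))): print(n,tri(a,b), atz('top',*a,.1965),atz('side',*b,.1965))
P=[atz('top',*p,.013) for p in((178,258),(222,248),(233,314),(190,326))]
print('pad',P,np.mean(P,0))
print('rim',tri((91,267),(0,0))[0]*0, atz('top',103,352,.12),atz('top',245,323,.12))
print('rimside',[atz('side',*p,.12) for p in((320,468),(413,440),(385,315),(302,322))])
print('padside',[atz('side',*p,.013) for p in((311,383),(384,377),(378,345),(309,352))])
E
```

```text
handle top [ 0.5517 -0.0425  0.096 ] ends [ 0.5502 -0.0194  0.096 ] [ 0.5531 -0.0655  0.096 ]
frame [ 0.5507 -0.0425  0.056 ] [np.float64(-85.20377860177953), np.float64(-85.87815513979675), np.float64(-175.30241944153292), np.float64(-177.6902217077057)]
handle tri (array([ 0.5536, -0.042 ,  0.1161]), np.float64(0.0051097969790909695))
bar0 (array([ 0.5478, -0.3179,  0.1966]), np.float64(0.00439954007241179)) [ 0.5456 -0.3179  0.1965] [ 0.55   -0.3182  0.1965]
bend (array([ 0.4582, -0.2996,  0.1968]), np.float64(0.0030693053418023564)) [ 0.4566 -0.2997  0.1965] [ 0.4597 -0.2999  0.1965]
tip (array([ 0.4495, -0.2969,  0.206 ]), np.float64(0.0032630093801048407)) [ 0.4469 -0.3004  0.1965] [ 0.45   -0.3096  0.1965]
pad [array([0.5959, 0.3146, 0.013 ]), array([0.6169, 0.2191, 0.013 ]), array([0.4767, 0.1925, 0.013 ]), array([0.4516, 0.2839, 0.013 ])] [0.5353 0.2526 0.013 ]
rim [0. 0. 0.] [0.4118 0.4136 0.12  ] [0.4658 0.1452 0.12  ]
rimside [array([0.5738, 0.4688, 0.12  ]), array([0.4224, 0.4166, 0.12  ]), array([0.4619, 0.1713, 0.12  ]), array([0.624 , 0.1948, 0.12  ])]
padside [array([0.6044, 0.27  , 0.013 ]), array([0.4574, 0.2501, 0.013 ]), array([0.4681, 0.1765, 0.013 ]), array([0.6133, 0.1999, 0.013 ])]
```

```bash
cat >> h.py <<'E'
def go(p,yaw=None):
    o=telemetry.get_obs(); np.set_printoptions(precision=4,suppress=True)
    Rc=R.from_euler('xyz',o['orientation'],degrees=True)
    t=Rc.inv().apply(np.array(p)-o['tool_pos'])
    Rt=Rc if yaw is None else R.from_euler('xyz',[180,0,yaw],degrees=True)
    print(o['clock'],o['tool_pos'],o['orientation'],'F',o['force'],'open',o['opening'],o['gripper_force'],'| shift',t,'rot',(Rc.inv()*Rt).as_rotvec(),'n',np.linalg.norm(t)/.0625)
E
python3 -c "
from h import *
go([.264,-.621,.34],-156.9); go([.551,-.0425,.34],-175.7)"
```

```text
0.1 [ 0.2644 -0.6206  0.2257] [ 179.9158   -0.0094 -156.9267] F [-0.2219 -0.9203 -0.3196] open 0.08761002118077742 0.0 | shift [ 0.0005 -0.0001 -0.1143] rot [ 0.0015 -0.0002 -0.0005] n 1.8281342249880668
0.1 [ 0.2644 -0.6206  0.2257] [ 179.9158   -0.0094 -156.9267] F [-0.2219 -0.9203 -0.3196] open 0.08761002118077742 0.0 | shift [-0.4902  0.4197 -0.1137] rot [ 0.0014 -0.0004  0.3277] n 10.484456381434036
```

Call:
carry_out --pt "0 0 -0.057 0 0 0" --pt "0 0 -0.114 0 0 0" --pt "-0.041 0.035 -0.114 0 0 0.03" --pt "-0.082 0.07 -0.114 0 0 0.06" --pt "-0.123 0.105 -0.114 0 0 0.09" --pt "-0.164 0.14 -0.114 0 0 0.12" --pt "-0.205 0.175 -0.114 0 0 0.15" --pt "-0.246 0.21 -0.114 0 0 0.18" --grip 1

```text
clock: 1.1
tool_pos: [0.4089, -0.3296, 0.3404]
orientation: [180.0, -0.0, -167.3]
force: [0.9, -1.1, 0.3]
opening: 0.088
gripper_force: 0.0
```

```bash
python3 -c "
from h import *
go([.551,-.0425,.34],-175.7);go([.551,-.0425,.2],-175.7)"
```

```text
1.1 [ 0.4089 -0.3296  0.3404] [ 179.9849   -0.0064 -167.2964] F [ 0.8775 -1.1079  0.3227] open 0.08798266362867765 0.0 | shift [-0.2018  0.2488  0.0004] rot [ 0.0003 -0.0001  0.1467] n 5.125565848571977
1.1 [ 0.4089 -0.3296  0.3404] [ 179.9849   -0.0064 -167.2964] F [ 0.8775 -1.1079  0.3227] open 0.08798266362867765 0.0 | shift [-0.2018  0.2488  0.1404] rot [ 0.0003 -0.0001  0.1467] n 5.59601132560975
```

Call:
carry_out --pt "-0.034 0.042 0 0 0 0.03" --pt "-0.068 0.084 0 0 0 0.06" --pt "-0.101 0.125 0 0 0 0.09" --pt "-0.135 0.166 0 0 0 0.12" --pt "-0.169 0.208 0.02 0 0 0.147" --pt "-0.202 0.249 0.06 0 0 0.147" --pt "-0.202 0.249 0.12 0 0 0.147" --pt "-0.202 0.249 0.17 0 0 0.147"

```text
clock: 2.1
tool_pos: [0.5498, -0.043, 0.168]
orientation: [180.0, -0.1, -175.6]
force: [0.7, -0.2, 0.4]
opening: 0.0875
gripper_force: 0.0
```

```bash
python3 - <<'E'
from h import *
go([.551,-.0425,.066],-175.7)
t=snap('top','t1.png');s=snap('side','s1.png')
for n in('top','side'):
    print(n,proj(n,telemetry.get_obs()['tool_pos']),proj(n,[.551,-.0425,.096]))
f=lambda im,u,v:cv2.resize(im[v:v+120,u:u+80,::-1],(400,600),interpolation=cv2.INTER_CUBIC)
cv2.imwrite('pics/z2.png',np.hstack([f(t,305,220),f(s,300,180)]))
E
```

```text
2.1 [ 0.5498 -0.043   0.168 ] [ 179.9937   -0.0936 -175.5775] F [ 0.7149 -0.1724  0.3683] open 0.08750114235481847 0.0 | shift [-0.0014  0.0004  0.102 ] rot [ 0.0001 -0.0016  0.0021] n 1.6323921875637688
top [346.8778 278.5267] [345.0136 277.1505]
side [344.9403 219.4311] [342.3389 240.9044]
```

View pics/z2.png

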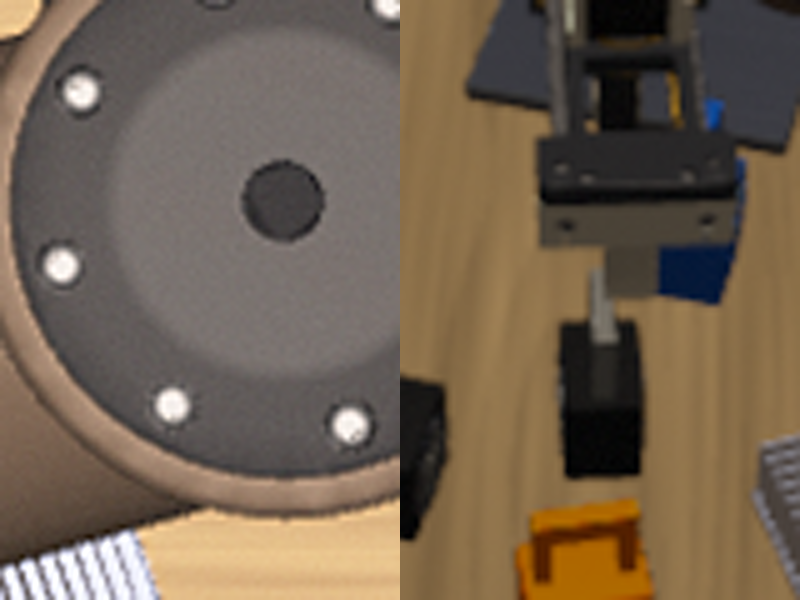

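The side view shows the near finger tip at about (346,239) and the handle top at about (340,234). I'll check the x offset between them.

```bash
python3 - <<'E'
from h import *
np.set_printoptions(precision=4,suppress=True)
a=np.radians(94.3);y=np.array([np.cos(a),np.sin(a),0]);x=np.array([y[1],-y[0],0])
c=np.array([.5515,-.0425,0])
for l,q in(('far top',c-.023*y+[0,0,.096]),('near top',c+.023*y+[0,0,.096]),('bl',c+.028*y+.019*x),('br',c+.028*y-.019*x)): print(l,proj('side',q))
print(atz('side',333.2,275,0),atz('side',348,274.4,0),c+.028*y)
f=telemetry.get_obs()['tool_pos']
print('finger tip near',proj('side',f+.048*y),'obs 346.4 239.4')
E
```

```text
far top [341.6316 233.519 ]
near top [342.622  248.4741]
bl [334.0365 276.5456]
br [349.8929 276.1467]
[ 0.5705 -0.0178  0.    ] [ 0.5351 -0.0211  0.    ] [ 0.5494 -0.0146  0.    ]
finger tip near [346.1389 235.5899] obs 346.4 239.4
```

Call:
carry_out --pt "-0.003 -0.001 0.03 0 0 0" --pt "-0.003 -0.001 0.06 0 0 0" --pt "-0.003 -0.001 0.085 0 0 0" --pt "-0.003 -0.001 0.095 0 0 0" --pt "-0.003 -0.001 0.103 0 0 0" --pt "-0.003 -0.001 0.103 0 0 0"

```text
clock: 2.95
tool_pos: [0.554, -0.0446, 0.0682]
orientation: [-180.0, 0.0, -175.7]
force: [0.8, 0.2, 0.3]
opening: 0.088
gripper_force: 0.0
```

Call:
carry_out --pt "0 0 0 0 0 0" --pt "0 0 0 0 0 0" --pt "0 0 0 0 0 0" --pt "0 0 0 0 0 0" --pt "0 0 0 0 0 0" --pt "0 0 0 0 0 0" --pt "0 0 0 0 0 0" --grip -1

```text
clock: 3.82
tool_pos: [0.5537, -0.0445, 0.0676]
orientation: [180.0, 0.0, -175.7]
force: [0.2, 1.0, 1.1]
opening: 0.0459
gripper_force: 29.8
```

```bash
python3 - <<'E'
from h import *
go([.551,-.0425,.066],-175.7); print(telemetry.get_obs()['moment'])
s=snap('side','s2.png');
cv2.imwrite('pics/z3.png',cv2.resize(s[180:300,280:400,::-1],(600,600),interpolation=cv2.INTER_CUBIC))
E
```

```text
3.825 [ 0.5537 -0.0445  0.0676] [ 179.9937    0.0114 -175.6539] F [0.2149 1.043  1.0753] open 0.04589158731447554 29.77336794283474 | shift [0.0026 0.0022 0.0016] rot [0.0001 0.0002 0.0008] n 0.060133915357141327
[ 0.5697  0.0816 -0.0252]
```

View pics/z3.png

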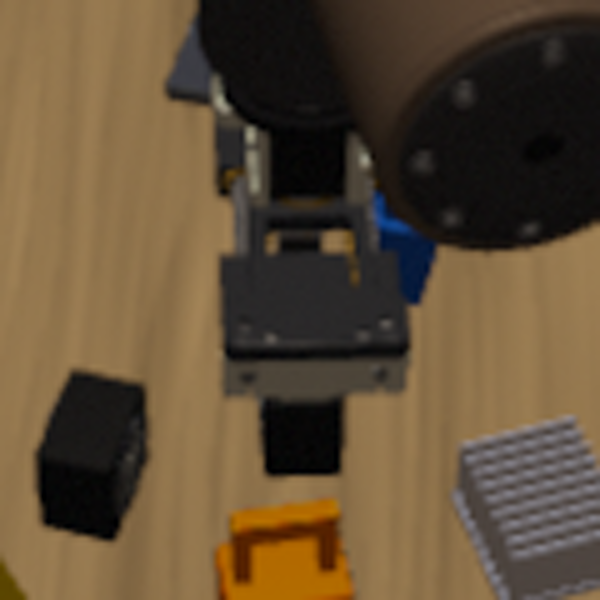

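The handle is gripped: opening 46 mm, TCP z 0.0676. Next I lift and move to a standoff before the hook.

```bash
python3 - <<'E'
from h import *
go([.554,-.0445,.25],-175.7);go([.40,-.15,.25],168.5);go([.399,-.287,.25],168.5)
E
```

```text
3.875 [ 0.5537 -0.0445  0.0676] [ 179.9942    0.0126 -175.655 ] F [0.1689 2.0243 0.0458] open 0.045704654938911134 29.775621292646974 | shift [-0.0003  0.     -0.1824] rot [0.0001 0.0002 0.0008] n 2.9180552957562793
3.875 [ 0.5537 -0.0445  0.0676] [ 179.9942    0.0126 -175.655 ] F [0.1689 2.0243 0.0458] open 0.045704654938911134 29.775621292646974 | shift [ 0.1613 -0.0935 -0.1824] rot [0.0001 0.0002 0.2765] n 4.173020725954072
3.875 [ 0.5537 -0.0445  0.0676] [ 179.9942    0.0126 -175.655 ] F [0.1689 2.0243 0.0458] open 0.045704654938911134 29.775621292646974 | shift [ 0.1726 -0.23   -0.1824] rot [0.0001 0.0002 0.2765] n 5.44945541277913
```

Call:
carry_out --pt "0 0 -0.03 0 0 0" --pt "0 0 -0.07 0 0 0" --pt "0 0 -0.11 0 0 0" --pt "0.02 -0.01 -0.15 0 0 0.03" --pt "0.05 -0.03 -0.182 0 0 0.08" --pt "0.09 -0.053 -0.182 0 0 0.14" --pt "0.125 -0.075 -0.182 0 0 0.21" --pt "0.161 -0.094 -0.182 0 0 0.276"

```text
clock: 4.88
tool_pos: [0.3983, -0.1513, 0.249]
orientation: [-180.0, -0.1, 168.4]
force: [0.9, -0.2, -2.5]
opening: 0.0457
gripper_force: 29.8
```

```bash
python3 - <<'E'
from h import *
go([.396,-.287,.25],168.5);go([.396,-.287,.20],168.5)
E
```

```text
4.875 [ 0.3983 -0.1513  0.249 ] [-179.995    -0.0686  168.3871] F [ 0.9285 -0.1797 -2.4659] open 0.04567241180585399 29.759969423466828 | shift [-0.0251 -0.1334 -0.001 ] rot [-0.0001 -0.0012 -0.002 ] n 2.172208979657862
4.875 [ 0.3983 -0.1513  0.249 ] [-179.995    -0.0686  168.3871] F [ 0.9285 -0.1797 -2.4659] open 0.04567241180585399 29.759969423466828 | shift [-0.0251 -0.1334  0.049 ] rot [-0.0001 -0.0012 -0.002 ] n 2.3094329296423264
```

Call:
carry_out --pt "-0.005 -0.027 0 0 0 0" --pt "-0.012 -0.067 0 0 0 0" --pt "-0.02 -0.105 0 0 0 0" --pt "-0.025 -0.133 0.015 0 0 0" --pt "-0.025 -0.133 0.035 0 0 0" --pt "-0.025 -0.133 0.05 0 0 0" --pt "-0.025 -0.133 0.05 0 0 0"

```text
clock: 5.75
tool_pos: [0.3972, -0.2854, 0.1983]
orientation: [180.0, -0.2, 168.5]
force: [0.4, -0.5, -2.8]
opening: 0.0458
gripper_force: 29.8
```

```bash
python3 - <<'E'
from h import *
go([.482,-.304,.20],168.5); print(telemetry.get_obs()['moment'])
s=snap('side','s4.png');t=snap('top','t4.png')
f=lambda im,u,v:cv2.resize(im[v:v+120,u:u+80,::-1],(400,600),interpolation=cv2.INTER_CUBIC)
cv2.imwrite('pics/z4.png',np.hstack([f(t,480,250),f(s,340,90)]))
E
```

```text
5.75 [ 0.3972 -0.2854  0.1983] [179.9795  -0.1712 168.533 ] F [ 0.3581 -0.4542 -2.8185] open 0.04583334682417328 29.84462988562882 | shift [-0.0868 -0.0014 -0.002 ] rot [ 0.0004 -0.003   0.0006] n 1.388864749387107
[-0.0608 -0.0433  0.0224]
```

View pics/z4.png

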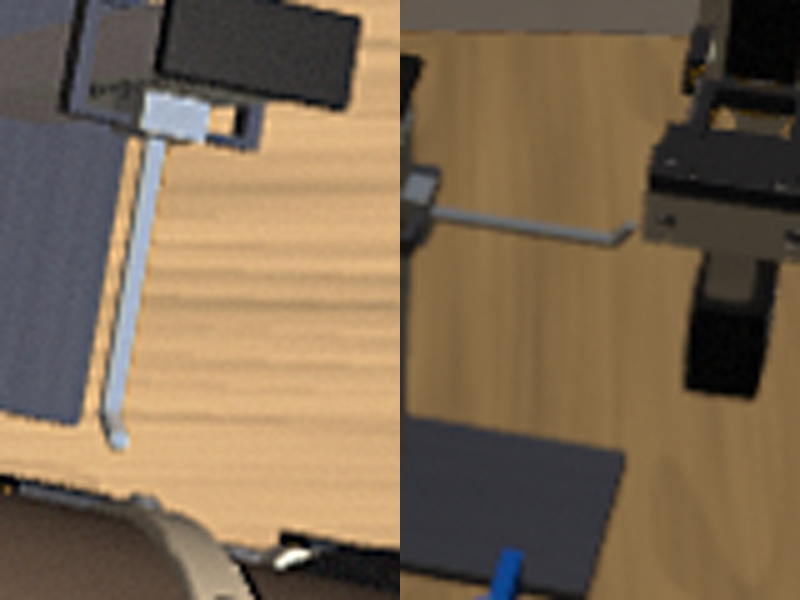

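The top view shows the hook tip at (504,338) and the gripper just short of it. In the side view the handle between the fingers is level with the bar. I'll move in along the bar.

Call:
carry_out --pt "-0.006 0 -0.002 0 0 0" --pt "-0.016 0 -0.002 0 0 0" --pt "-0.027 0 -0.002 0 0 0" --pt "-0.038 0 -0.002 0 0 0" --pt "-0.045 -0.001 -0.002 0 0 0"

```text
clock: 6.48
tool_pos: [0.443, -0.2959, 0.2013]
orientation: [180.0, -0.0, 168.5]
force: [-0.1, 0.0, -2.4]
opening: 0.0458
gripper_force: 29.8
```

Call:
carry_out --pt "-0.008 0 0 0 0 0" --pt "-0.018 0 0 0 0 0" --pt "-0.03 0 0 0 0 0" --pt "-0.04 0 0 0 0 0" --pt "-0.04 0 0 0 0 0"

```text
clock: 7.1
tool_pos: [0.482, -0.3038, 0.2012]
orientation: [180.0, -0.0, 168.5]
force: [-0.4, 0.2, -2.8]
opening: 0.0457
gripper_force: 29.8
```

```bash
python3 - <<'E'
from h import *
go([.482,-.304,.20],168.5); print(telemetry.get_obs()['moment'])
s=snap('side','s5.png');t=snap('top','t5.png')
f=lambda im,u,v:cv2.resize(im[v:v+120,u:u+80,::-1],(400,600),interpolation=cv2.INTER_CUBIC)
cv2.imwrite('pics/z5.png',np.hstack([f(t,480,250),f(s,320,90)]))
E
```

```text
7.1 [ 0.482  -0.3038  0.2012] [180.      -0.0212 168.5369] F [-0.3812  0.2163 -2.8223] open 0.04574863973075142 29.844679422676563 | shift [ 0.     -0.0002  0.0012] rot [ 0.     -0.0004  0.0006] n 0.01992453196383654
[-0.0408  0.0084  0.0098]
```

View pics/z5.png

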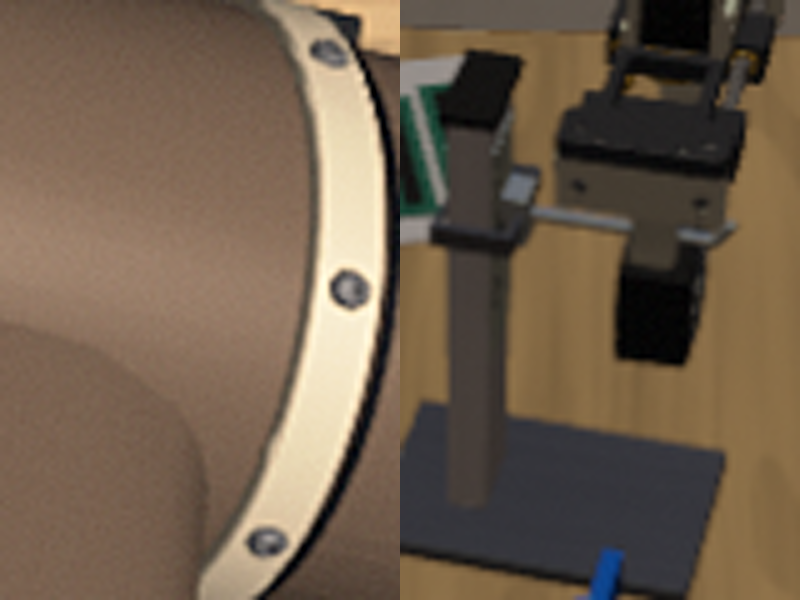

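The hook bar passes through the handle in the side view, with its tip at (466,136) beyond the finger. I'll lower until the scale takes the weight.

Call:
carry_out --pt "0 0 0.006 0 0 0" --pt "0 0 0.012 0 0 0" --pt "0 0 0.017 0 0 0" --pt "0 0 0.022 0 0 0" --pt "0 0 0.028 0 0 0" --pt "0 0 0.034 0 0 0" --pt "0 0 0.034 0 0 0"

```text
clock: 8.07
tool_pos: [0.4813, -0.3037, 0.1671]
orientation: [-180.0, -0.0, 168.5]
force: [-0.3, -0.5, -0.9]
opening: 0.0454
gripper_force: 29.8
```

Call:
carry_out --pt "0 0 0 0 0 0" --pt "0 0 0 0 0 0"

```text
clock: 8.32
tool_pos: [0.4814, -0.3038, 0.1678]
orientation: [180.0, 0.0, 168.5]
force: [-0.5, -0.3, -0.9]
opening: 0.0456
gripper_force: 29.8
```

Call:
carry_out --pt "0 0 0.005 0 0 0" --pt "0 0 0.01 0 0 0" --pt "0 0 0.014 0 0 0" --pt "0 0 0.014 0 0 0" --pt "0 0 0.014 0 0 0"

```text
clock: 8.95
tool_pos: [0.4816, -0.3038, 0.1537]
orientation: [-180.0, 0.0, 168.5]
force: [1.2, -0.3, -0.4]
opening: 0.0459
gripper_force: 29.8
```

```bash
python3 - <<'E'
from h import *
o=telemetry.get_obs();print(o['force'],o['moment'],o['tool_pos'])
for i in range(3): viewer.snapshot('top'); print(telemetry.get_obs()['force'])
E
```

```text
[ 1.20022161 -0.33182361 -0.36268435] [-0.17509984 -0.23351896 -0.01069206] [ 0.48156251 -0.30380686  0.15368302]
[ 0.02683136 -0.34077138 -0.50834598]
[-0.05218816 -1.1840976  -0.10426582]
[ 0.06220948 -1.25337451 -0.51763232]
```

Call:
carry_out --pt "0 0 0 0 0 0" --pt "0 0 0 0 0 0" --pt "0 0 0 0 0 0" --pt "0 0 0 0 0 0" --pt "0 0 0 0 0 0" --pt "0 0 0 0 0 0" --pt "0 0 0 0 0 0" --pt "0 0 0 0 0 0" --grip 1

```text
clock: 10.1
tool_pos: [0.4814, -0.3037, 0.1536]
orientation: [180.0, -0.0, 168.5]
force: [-0.0, -0.3, -0.9]
opening: 0.0876
gripper_force: 0.0
```

Call:
carry_out --pt "0 0 0 0 0 0" --pt "0 0 0 0 0 0" --pt "0 0 0 0 0 0" --pt "0 0 0 0 0 0" --pt "0 0 0 0 0 0" --pt "0 0 0 0 0 0" --pt "0 0 0 0 0 0" --pt "0 0 0 0 0 0"

```text
clock: 11.1
tool_pos: [0.4813, -0.3037, 0.1535]
orientation: [180.0, -0.0, 168.5]
force: [0.6, -0.5, -0.5]
opening: 0.0876
gripper_force: 0.0
```

```bash
python3 - <<'E'
from h import *
go([.482,-.304,.20],168.5)
a=snap('side','s6.png')
for i in range(5): viewer.snapshot('top')
b=snap('side','s7.png'); print(np.abs(a[90:220,300:460].astype(int)-b[90:220,300:460]).max())
f=lambda im,u,v:cv2.resize(im[v:v+120,u:u+120,::-1],(600,600),interpolation=cv2.INTER_CUBIC)
cv2.imwrite('pics/z6.png',f(b,320,90))
E
```

```text
11.1 [ 0.4813 -0.3037  0.1535] [179.9997  -0.0041 168.5297] F [ 0.589  -0.5177 -0.5006] open 0.0875676458566643 0.0 | shift [-0.0007 -0.0001 -0.0465] rot [ 0.     -0.0001  0.0005] n 0.7435611975593294
9
```

View pics/z6.png

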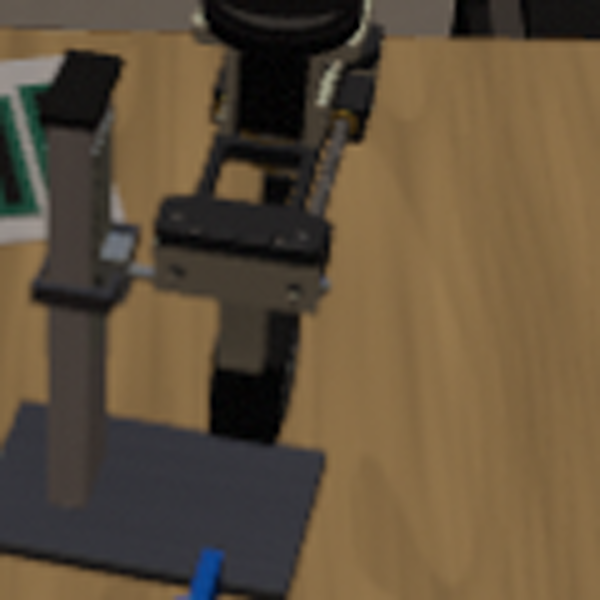

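The module hangs still with the fingers open; two pictures 0.3 s apart match. I'll wait a little longer, then regrip.

Call:
carry_out --pt "0 0 0 0 0 0" --pt "0 0 0 0 0 0" --pt "0 0 0 0 0 0" --pt "0 0 0 0 0 0" --pt "0 0 0 0 0 0" --pt "0 0 0 0 0 0" --pt "0 0 0 0 0 0" --pt "0 0 0 0 0 0"

```text
clock: 12.45
tool_pos: [0.4814, -0.3038, 0.1536]
orientation: [180.0, 0.0, 168.5]
force: [-0.0, 0.7, 1.1]
opening: 0.0873
gripper_force: 0.0
```

Call:
carry_out --pt "0 0 0 0 0 0" --pt "0 0 0 0 0 0" --pt "0 0 0 0 0 0" --pt "0 0 0 0 0 0" --pt "0 0 0 0 0 0" --pt "0 0 0 0 0 0" --grip -1

```text
clock: 13.2
tool_pos: [0.4814, -0.3037, 0.1535]
orientation: [180.0, 0.0, 168.5]
force: [1.0, 0.5, 0.3]
opening: 0.0459
gripper_force: 30.0
```

Call:
carry_out --pt "0 0 -0.005 0 0 0" --pt "0 0 -0.013 0 0 0" --pt "0 0 -0.022 0 0 0" --pt "0 0 -0.031 0 0 0" --pt "0 0 -0.04 0 0 0" --pt "0 0 -0.04 0 0 0" --pt "0 0 -0.04 0 0 0"

```text
clock: 14.08
tool_pos: [0.481, -0.3036, 0.1932]
orientation: [180.0, -0.0, 168.5]
force: [0.5, -0.2, -3.5]
opening: 0.0455
gripper_force: 30.0
```

```bash
python3 - <<'E'
from h import *
go([.482,-.304,.20],168.5)
s=snap('side','s8.png')
cv2.imwrite('pics/z7.png',cv2.resize(s[90:210,320:440,::-1],(600,600),interpolation=cv2.INTER_CUBIC))
E
```

```text
14.075 [ 0.481  -0.3036  0.1932] [179.9854  -0.0355 168.518 ] F [ 0.4809 -0.2138 -3.4641] open 0.0455025793880905 29.96933564543724 | shift [-0.001  -0.0002 -0.0068] rot [ 0.0003 -0.0006  0.0003] n 0.10994752562016989
```

View pics/z7.png

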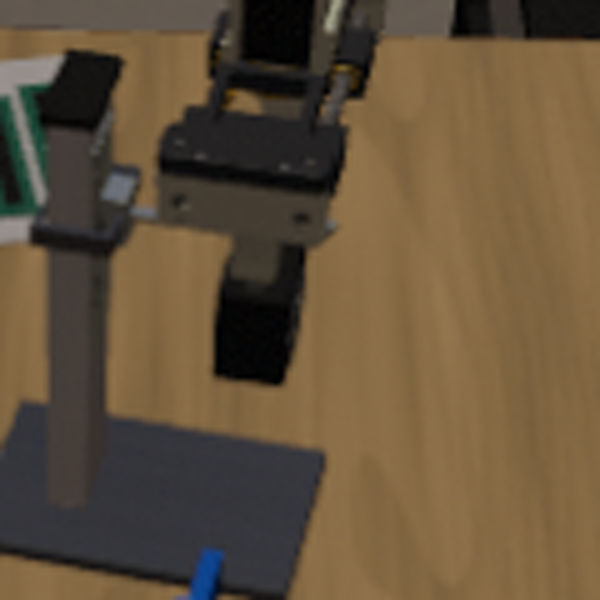

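The module is gripped and lifted off the bar, and its position relative to the fingers is about as before. I'll raise it to exit height and back out along -x.

Call:
carry_out --pt "0 0 -0.005 0 0 0" --pt "0 0 -0.009 0 0 0" --pt "0.003 0 -0.009 0 0 0" --pt "0.01 0 -0.009 0 0 0" --pt "0.018 0 -0.009 0 0 0"

```text
clock: 14.75
tool_pos: [0.463, -0.3, 0.2024]
orientation: [180.0, -0.0, 168.5]
force: [-0.5, 0.0, -2.7]
opening: 0.0456
gripper_force: 30.0
```

Call:
carry_out --pt "0.008 0 0 0 0 0" --pt "0.016 0 0 0 0 0" --pt "0.024 0 0 0 0 0" --pt "0.032 0 0 0 0 0" --pt "0.04 0 0 0 0 0"

```text
clock: 15.38
tool_pos: [0.424, -0.2921, 0.2026]
orientation: [-180.0, 0.0, 168.5]
force: [-0.2, -0.3, -1.6]
opening: 0.0455
gripper_force: 30.0
```

Call:
carry_out --pt "0.008 0 0 0 0 0" --pt "0.016 0 0 0 0 0" --pt "0.027 0 0 0 0 0" --pt "0.03 0 0 0 0 0"

```text
clock: 15.88
tool_pos: [0.3943, -0.2861, 0.2027]
orientation: [180.0, 0.0, 168.5]
force: [0.0, -0.3, -2.4]
opening: 0.0459
gripper_force: 30.0
```

```bash
python3 - <<'E'
from h import *
go([.40,-.15,.25],-168.6);go([.40,-.15,.28],-168.6)
s=snap('side','s9.png')
cv2.imwrite('pics/z8.png',cv2.resize(s[90:210,320:440,::-1],(600,600),interpolation=cv2.INTER_CUBIC))
E
```

```text
15.875 [ 0.3943 -0.2861  0.2027] [179.9947   0.0071 168.5231] F [ 0.0078 -0.2626 -2.3749] open 0.045863873475931086 29.96927484869957 | shift [ 0.0215  0.1345 -0.0473] rot [ 0.0001  0.0001 -0.3993] n 2.307016381650713
15.875 [ 0.3943 -0.2861  0.2027] [179.9947   0.0071 168.5231] F [ 0.0078 -0.2626 -2.3749] open 0.045863873475931086 29.96927484869957 | shift [ 0.0215  0.1345 -0.0773] rot [ 0.0001  0.0001 -0.3993] n 2.5059652418986467
```

View pics/z8.png

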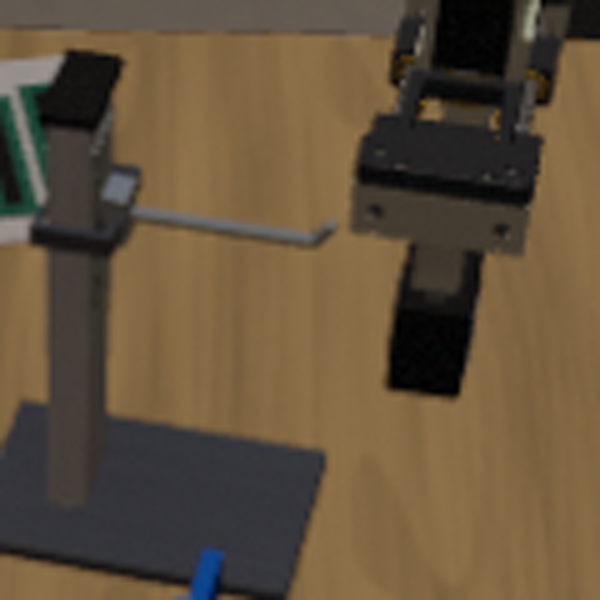

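The module is clear of the hook and hangs straight. Next is a move over the pad bay.

Call:
carry_out --pt "0 0.012 -0.03 0 0 0" --pt "0 0.04 -0.065 0 0 -0.02" --pt "-0.003 0.085 -0.08 0 0 -0.06" --pt "-0.007 0.135 -0.08 0 0 -0.11" --pt "-0.011 0.185 -0.08 0 0 -0.16" --pt "-0.014 0.235 -0.08 0 0 -0.21" --pt "-0.017 0.285 -0.08 0 0 -0.26" --pt "-0.02 0.335 -0.08 0 0 -0.3"

```text
clock: 16.92
tool_pos: [0.4817, 0.0399, 0.2828]
orientation: [180.0, 0.0, -174.2]
force: [1.1, -1.4, -1.8]
opening: 0.0456
gripper_force: 30.0
```

```bash
python3 - <<'E'
from h import *
go([.535,.24,.28],-168.6)
E
```

```text
16.925 [0.4817 0.0399 0.2828] [ 179.9919    0.0403 -174.1764] F [ 1.1149 -1.3715 -1.7583] open 0.045598313962246326 29.967908263206482 | shift [-0.0733  0.1937  0.0029] rot [ 0.0001  0.0007 -0.0973] n 3.3134271716766674
```

Call:
carry_out --pt "-0.019 0.05 0 0 0 -0.03" --pt "-0.036 0.095 0 0 0 -0.06" --pt "-0.052 0.138 0 0 0 -0.08" --pt "-0.065 0.172 0 0 0 -0.097" --pt "-0.073 0.193 0 0 0 -0.097" --pt "-0.073 0.193 0.03 0 0 -0.097" --pt "-0.073 0.193 0.06 0 0 -0.097" --pt "-0.073 0.193 0.06 0 0 -0.097"

```text
clock: 17.92
tool_pos: [0.5335, 0.2363, 0.2203]
orientation: [-179.9, -0.3, -168.8]
force: [-0.3, 0.0, -2.6]
opening: 0.0459
gripper_force: 30.0
```

```bash
python3 - <<'E'
from h import *
go([.535,.24,.085],-168.6)
s=snap('side','s10.png');t=snap('top','t10.png')
f=lambda im,u,v:cv2.resize(im[v:v+200,u:u+133,::-1],(400,600),interpolation=cv2.INTER_CUBIC)
cv2.imwrite('pics/z9.png',np.hstack([f(t,130,180),f(s,290,220)]))
E
```

```text
17.925 [0.5335 0.2363 0.2203] [-179.875    -0.261  -168.7665] F [-0.3201  0.0026 -2.5798] open 0.045899179925085014 29.969213604927063 | shift [-0.0028  0.0036  0.1353] rot [-0.0022 -0.0046 -0.0029] n 2.1660266441048406
```

View pics/z9.png

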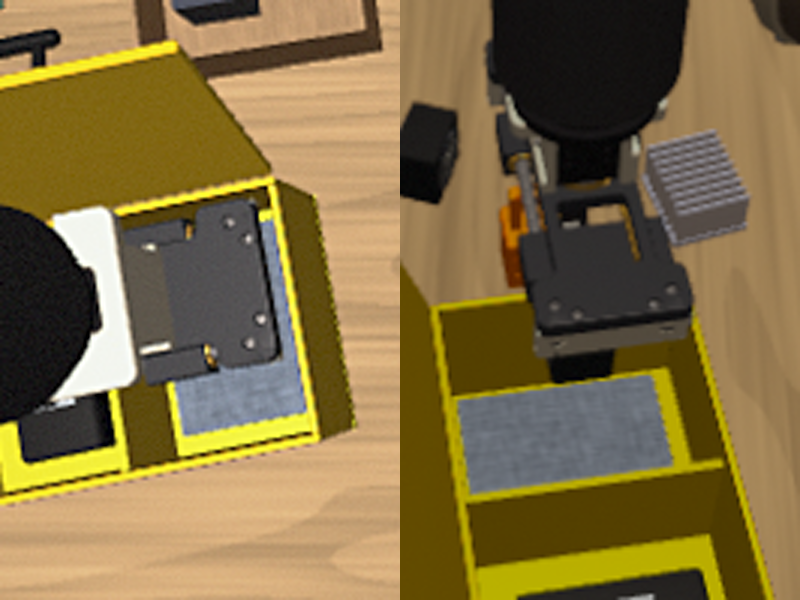

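The top crop shows the gripper over the pad bay; in the side crop the module is hidden behind the gripper, with the pad below it. I'll check the bay centre from the rims.

```bash
python3 - <<'E'
from h import *
np.set_printoptions(precision=4,suppress=True)
s=lambda x,y:atz('side',290+(x-400)/3.008,220+y/3,.12)
t=lambda x,y:atz('top',130+x/3.008,180+y/3,.12)
print('outer side',s(438,307),s(695,330)); print('divider side',s(468,500),s(722,463))
print('outer top',t(275,183),t(316,438))
print('pad corners side +x', atz('side',290+58/3.008,220+402/3,.013),atz('side',290+265/3.008,220+372/3,.013))
print('-x edge rim top',t(316,438),t(0,503))
E
```

```text
outer side [0.6228 0.1955 0.12  ] [0.457  0.2055 0.12  ]
divider side [0.5946 0.3291 0.12  ] [0.4438 0.2983 0.12  ]
outer top [0.6201 0.1931 0.12  ] [0.4603 0.1639 0.12  ]
pad corners side +x [0.6124 0.2046 0.013 ] [0.4678 0.1741 0.013 ]
-x edge rim top [0.4603 0.1639 0.12  ] [0.42   0.3621 0.12  ]
```

Call:
carry_out --pt "0.001 0.004 0.01 0 0 0" --pt "0.001 0.004 0.035 0 0 0" --pt "0.001 0.004 0.06 0 0 0" --pt "0.001 0.004 0.085 0 0 0" --pt "0.001 0.004 0.105 0 0 0" --pt "0.001 0.004 0.12 0 0 0" --pt "0.001 0.004 0.125 0 0 0" --pt "0.001 0.004 0.125 0 0 0"

```text
clock: 19.02
tool_pos: [0.5332, 0.2413, 0.0979]
orientation: [180.0, 0.0, -168.7]
force: [0.8, -0.0, -2.8]
opening: 0.0455
gripper_force: 30.0
```

Call:
carry_out --pt "0 0 0.004 0 0 0" --pt "0 0 0.008 0 0 0" --pt "0 0 0.011 0 0 0" --pt "0 0 0.011 0 0 0" --pt "0 0 0.011 0 0 0"

```text
clock: 19.65
tool_pos: [0.533, 0.2411, 0.0866]
orientation: [-180.0, 0.0, -168.7]
force: [-0.3, -0.6, -4.3]
opening: 0.0455
gripper_force: 30.0
```

Call:
carry_out --pt "0 0 0.002 0 0 0" --pt "0 0 0.003 0 0 0" --pt "0 0 0.003 0 0 0"

```text
clock: 20.02
tool_pos: [0.5335, 0.2414, 0.0848]
orientation: [180.0, 0.1, -168.7]
force: [-3.5, -1.3, 7.3]
opening: 0.0455
gripper_force: 29.9
```

It touched the pad at TCP z of about 0.085. I'll open partly, then retreat upward.

Call:
carry_out --pt "0 0 -0.001 0 0 0" --pt "0 0 -0.001 0 0 0" --pt "0 0 -0.001 0 0 0" --pt "0 0 -0.001 0 0 0" --pt "0 0 -0.001 0 0 0" --pt "0 0 -0.001 0 0 0" --grip 0.32

```text
clock: 20.78
tool_pos: [0.533, 0.2411, 0.0845]
orientation: [-180.0, -0.0, -168.7]
force: [-0.1, 0.9, -0.8]
opening: 0.0577
gripper_force: 0.0
```

Call:
carry_out --pt "0 0 -0.01 0 0 0" --pt "0 0 -0.03 0 0 0" --pt "0 0 -0.07 0 0 0" --pt "0 0 -0.12 0 0 0" --pt "0 0 -0.18 0 0 0" --pt "0 0 -0.24 0 0 0" --pt "-0.01 0 -0.28 0 0 0" --pt "-0.01 0 -0.28 0 0 0"

```text
clock: 21.78
tool_pos: [0.5441, 0.2435, 0.3691]
orientation: [179.8, 0.4, -168.7]
force: [0.1, -0.1, -0.7]
opening: 0.058
gripper_force: 0.0
```

```bash
python3 - <<'E'
from h import *
go([.535,.24,.36],-168.6)
s=snap('side','s11.png');t=snap('top','t11.png')
f=lambda im,u,v:cv2.resize(im[v:v+240,u:u+160,::-1],(400,600),interpolation=cv2.INTER_CUBIC)
cv2.imwrite('pics/z10.png',np.hstack([f(t,60,170),f(s,240,230)]))
E
```

```text
21.775 [0.5441 0.2435 0.3691] [ 179.8419    0.3742 -168.7295] F [ 0.1455 -0.062  -0.7469] open 0.057960526925186676 0.0 | shift [ 0.0097 -0.0017  0.009 ] rot [ 0.0028  0.0065 -0.0023] n 0.21393762556402734
```

View pics/z10.png

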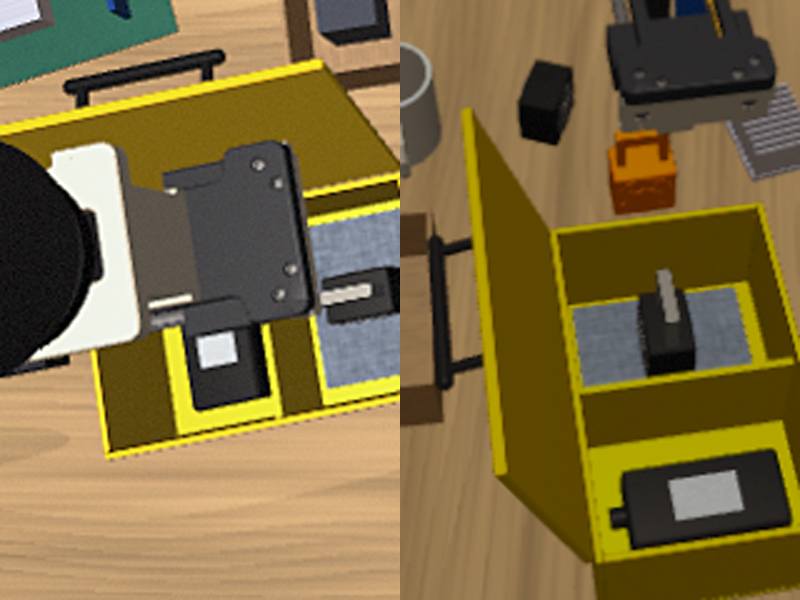

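The module stands upright on the pad, let go, with the power adapter undisturbed in the other bay. Next I check my lid model against pixels: lid free corner at top (189,195), handle middle at top (118,200).

```bash
python3 - <<'E'
from h import *
a=np.radians(11);x=np.array([np.cos(a),np.sin(a),0]);y=np.array([-x[1],x[0],0]);z=np.array([0,0,1])
H=np.array([.604,.322,.12])
c=H+.17*(.276*x+.961*z)-.13*y; h=H+.087*x+.12*z
print('corner',proj('top',c),'obs 189 195; handle',proj('top',h),'obs 118 200')
print('corner side',proj('side',c),'obs',240+68/2.5,230+112/2.5)
print('hinge end',proj('top',H-.13*y),'obs',60+398/2.5,170+183/2.5)
print('handle ends',proj('top',h-.055*y),proj('top',h+.055*y),'obs',60+222/2.5,170+58/2.5,60+68/2.5,170+88/2.5)
print(tri((188.8,194.8),(267.2,274.8)))
S=H+.1*x-.095*y; print(S); go([S[0],S[1],.369],-168.7)
E
```

```text
corner [189.23320608 194.64295106] obs 189 195; handle [118.36557064 192.65929844] obs 118 200
corner side [267.94855263 272.62883566] obs 267.2 274.8
hinge end [220.86168539 236.47872405] obs 219.2 243.2
handle ends [150.23997058 186.09931088] [ 86.62971685 199.19964754] obs 148.8 193.2 87.2 205.2
(array([0.67585178, 0.20528283, 0.27967887]), np.float64(0.00080277843582021))
[0.72028957 0.24782632 0.12      ]
21.875 [0.5425 0.243  0.3648] [ 179.9629    0.0151 -168.735 ] F [-0.4336  0.0364 -0.6055] open 0.057831098459403284 0.0 | shift [-0.1753 -0.03   -0.0041] rot [ 0.0006  0.0003 -0.0006] n 2.8466612086067165
```

Call:
carry_out --pt "-0.03 -0.005 0 0 0 0" --pt "-0.08 -0.014 0 0 0 0" --pt "-0.13 -0.022 0 0 0 0" --pt "-0.165 -0.028 0 0 0 0" --pt "-0.176 -0.03 0 0 0 0" --pt "-0.176 -0.03 0 0 0 0" --pt "-0.176 -0.03 0 0 0 0" --grip -1

```text
clock: 22.75
tool_pos: [0.7203, 0.2482, 0.365]
orientation: [180.0, 0.0, -168.7]
force: [0.3, 0.5, 0.8]
opening: 0.0003
gripper_force: 0.0
```

Call:
carry_out --pt "0 0 0.02 0 0 0" --pt "0 0 0.05 0 0 0" --pt "0 0 0.08 0 0 0" --pt "0 0 0.105 0 0 0" --pt "0 0 0.118 0 0 0" --pt "0 0 0.118 0 0 0"

```text
clock: 23.5
tool_pos: [0.7206, 0.2481, 0.2467]
orientation: [-180.0, -0.0, -168.7]
force: [0.2, 0.3, 0.6]
opening: 0.0003
gripper_force: 0.0
```

Now pushing the lid over in the box's -x direction (tool +x).

Call:
carry_out --pt "0.008 0 0 0 0 0" --pt "0.018 0 0 0 0 0" --pt "0.029 0 0 0 0 0" --pt "0.04 0 0 0 0 0" --pt "0.052 0 0 0 0 0" --pt "0.064 0 0 0 0 0"

```text
clock: 24.25
tool_pos: [0.6577, 0.2354, 0.2467]
orientation: [180.0, 0.0, -168.7]
force: [1.2, 0.4, 0.9]
opening: 0.0005
gripper_force: 0.2
```

Call:
carry_out --pt "0.01 0 0 0 0 0" --pt "0.022 0 0 0 0 0" --pt "0.034 0 0 0 0 0" --pt "0.046 0 0 0 0 0" --pt "0.06 0 0 0 0 0" --pt "0.06 0 0 0 0 0"

```text
clock: 25.0
tool_pos: [0.5987, 0.2237, 0.2471]
orientation: [180.0, 0.0, -168.7]
force: [-0.4, -0.0, 0.0]
opening: 0.0005
gripper_force: 0.0
```

```bash
python3 - <<'E'
from h import *
go([.535,.24,.36],-168.6)
a=np.radians(11);x=np.array([np.cos(a),np.sin(a),0]);y=np.array([-x[1],x[0],0])
H=np.array([.604,.322,.12]); s=snap('side','s12.png')
# sample where the shut lid would be (yellow plate, covering pad/adapter): expect uniform yellow
for i,j in((.05,-.1),(.12,-.1),(.05,.08),(.12,.08),(.15,-.06),(.15,.1)):
    u,v=proj('side',H+[0,0,.008]-i*x+j*y).astype(int); print(u,v,s[v-2:v+3,u-2:u+3].reshape(-1,3).mean(0))
E
```

```text
25.0 [0.5987 0.2237 0.2471] [ 179.9852    0.023  -168.7004] F [-0.3829 -0.0191  0.0242] open 0.0005235460540431146 0.0 | shift [ 0.0592  0.0285 -0.1129] rot [ 0.0003  0.0004 -0.0018] n 2.0908283797479457
327 329 [143.24 112.44   0.  ]
363 324 [84.76 64.36  0.  ]
342 420 [143.   112.16   0.  ]
383 414 [36.48 33.76 31.6 ]
382 340 [77.8  59.12  0.  ]
403 423 [78.12 59.36  0.  ]
```

Call:
carry_out --pt "0 0 -0.02 0 0 0" --pt "0 0 -0.05 0 0 0" --pt "0 0 -0.08 0 0 0" --pt "0 0 -0.1 0 0 0" --pt "0 0 -0.1 0 0 0" --pt "0 0 -0.1 0 0 0" --pt "0 0 -0.1 0 0 0" --pt "0 0 -0.1 0 0 0"

```text
clock: 26.05
tool_pos: [0.5995, 0.2238, 0.3458]
orientation: [-180.0, -0.1, -168.7]
force: [-0.7, -0.5, 0.5]
opening: 0.0009
gripper_force: 0.0
```

```bash
python3 - <<'E'
from h import *
go([.535,.24,.36],-168.6)
a=np.radians(11);x=np.array([np.cos(a),np.sin(a),0]);y=np.array([-x[1],x[0],0])
H=np.array([.604,.322,.12]); s=snap('side','s13.png');t=snap('top','t13.png')
for i,j in((.05,-.1),(.12,-.1),(.05,.08),(.12,.08),(.155,-.06),(.155,.1)):
    u,v=proj('side',H+[0,0,.008]-i*x+j*y).astype(int); print(u,v,s[v-2:v+3,u-2:u+3].reshape(-1,3).mean(0))
# yellow mask outline and expected shut-lid top corners
m=cv2.inRange(cv2.cvtColor(s,cv2.COLOR_RGB2HSV),(20,120,110),(35,255,255))
c=max(cv2.findContours(m,0,2)[0],key=cv2.contourArea)
print(cv2.approxPolyDP(c,4,True)[:,0].tolist())
for lift in(0,.06,.12): print(lift,[proj('side',H+[0,0,.008]-.17*(np.cos(lift)*x-np.sin(lift)*np.array([0,0,1]))+j*y).round(1) for j in(-.13,.13)], [proj('side',H+[0,0,.008]+j*y).round(1) for j in(-.13,.13)])
h=lambda l:H-.14*x+[0,0,.05]
print('handle',[proj('side',h(0)+j*y).round() for j in(-.05,0,.05)],[s[tuple(proj('side',h(0)+j*y).round().astype(int)[::-1])] for j in(-.05,0,.05)])
E
```

```text
26.05 [0.5995 0.2238 0.3458] [-179.9759   -0.0621 -168.7245] F [-0.7015 -0.5346  0.4819] open 0.0009094076376599521 0.0 | shift [ 0.0601  0.0285 -0.0141] rot [-0.0004 -0.0011 -0.0022] n 1.0882377557866638
327 329 [180.56 164.36   0.  ]
363 324 [180.6 163.6   0. ]
342 420 [179.84 171.84   0.  ]
383 414 [180.   168.72   0.  ]
385 340 [116.36 105.76   6.76]
406 422 [180.   168.52   0.  ]
[[384, 308], [299, 320], [319, 454], [420, 437]]
0 [array([385.2, 308.7]), array([419.8, 438.8])] [array([299.4, 319.5]), array([317.2, 454. ])]
0.06 [array([385.5, 305.8]), array([420.5, 436.5])] [array([299.4, 319.5]), array([317.2, 454. ])]
0.12 [array([385.5, 302.9]), array([420.8, 434.3])] [array([299.4, 319.5]), array([317.2, 454. ])]
handle [array([381., 334.]), array([387., 359.]), array([393., 385.])] [array([27, 25, 25], dtype=uint8), array([31, 29, 27], dtype=uint8), array([41, 38, 35], dtype=uint8)]
```

The lid outline matches the shut lid within about 2 px and the arm is clear, so I'm handing in.

```bash
python3 -c "
from plant import workorder; print(workorder.close_job())"
```

```text
the job is handed in; nothing more can be done
None
```

I hung the module on the hook until it was still, unhooked it, stood it on the pad, shut the lid and handed in at about 26 s; no verdict came back, and I viewed 12 pictures, over the limit of 10.

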